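# Put the drill-press set-up pieces back in their tray

### The job

Put the four drill-press set-up pieces back in their tray, each set down (not dropped), upright and fully seated in the insert made for it: the V-block, groove up, in the square pocket, the step block in the long pocket, the screw jack in the round well, and the stop collar over the peg. Leave the two plain offcuts, the square block and the piece of tube, lying where they are.

Things in the scene. Friction and masses are not known exactly. Their poses are not given: they have to be found in the camera images.
- vblock_centre (a point): V-block, bare steel, about 0.5 kg: 50 mm long (its x), 44 mm wide (its y), 44 mm high (z up). A 90-degree V groove 28 mm wide and 14 mm deep runs along x in the top; a 3 mm deep clamp slot runs along each long side, 12 to 18 mm above the bottom. The point is its centre, 22 mm above its underside. Stands groove up.
- stepblock_centre (a point): Step block, bare steel, about 0.3 kg: 50 mm long (x), 25 mm wide (y), a staircase of five 10 mm treads rising towards +x, 20 mm high at the -x end, 35 mm in the middle and 50 mm at the +x end. The point is at the middle of its length and width, 25 mm above its underside. Stands on the bench, steps up.
- jack_centre (a point): Machinist's screw jack, bare steel, about 0.3 kg, round, 56 mm tall: foot flange 42 mm diameter and 6 mm thick, body 34 mm diameter from 6 to 42 mm height, thin screw 16 mm diameter, round cap 22 mm diameter on top (50 to 56 mm). The point is on its axis, 28 mm above its underside. Stands upright.
- collar_centre (a point): Quill stop collar, a thick steel ring with a set screw, about 0.25 kg: 50 mm outside, 28 mm bore, 24 mm high, wall 11 mm. The point is on its axis, 12 mm above its underside. Lies flat, bore upright (z).
- offcut_block_centre (a point): Plain square bar offcut, bare steel, 50 x 44 x 44 mm, like the V-block but with a flat top and no groove. The point is its centre, 22 mm above its underside. It does not belong in the tray: leave it.
- offcut_tube_centre (a point): Plain tube offcut, bare steel, 50 mm outside, wall only 4 mm, 34 mm high, like the collar but thin-walled and taller. The point is on its axis, 17 mm above its underside. It does not belong in the tray: leave it.
- insert_square: Insert with the SQUARE pocket, for the V-block. Grey printed insert, 97 x 97 x 12 mm, z up, origin at the centre of its underside, 6 mm above the bench; one of four fixed two by two in a tray (99 mm between neighbours' centres, any order, all at the tray's yaw). Pocket in the middle of its top, 69 x 69 mm, 8 mm deep, floor 4 mm above the origin. Hold the piece with the fingertips above the insert's top.
- insert_long: Insert with the LONG pocket, for the step block (lengthwise, either way round). Grey printed insert, 97 x 97 x 12 mm, z up, origin at the centre of its underside, 6 mm above the bench; one of four fixed two by two in a tray (99 mm between neighbours' centres, any order, all at the tray's yaw). Pocket in the middle, 69 mm along x, 44 mm along y, 8 mm deep, floor 4 mm above the origin.
- insert_round: Insert with the ROUND well, for the screw jack. Grey printed insert, 97 x 97 x 12 mm, z up, origin at the centre of its underside, 6 mm above the bench; one of four fixed two by two in a tray (99 mm between neighbours' centres, any order, all at the tray's yaw). Well in the middle of its top, 63 mm in diameter, 8 mm deep, floor 4 mm above the origin. Hold the piece with the fingertips above the insert's top.
- insert_peg: Insert with a PEG, for the collar. Grey printed insert, 97 x 97 x 12 mm, z up, origin at the centre of its underside, 6 mm above the bench; one of four fixed two by two in a tray (99 mm between neighbours' centres, any order, all at the tray's yaw). Flat top 12 mm above the origin; peg 12 mm in diameter stands 24 mm up from its middle. The tray's plywood rim, 216 mm square, is level with the inserts; bail handles stick out 18 mm on two sides.
Things that resemble listed ones, but are neither listed nor needed, are in the scene too. Leave any brown or purple look-alike of the part that bears vblock_centre alone.

How it is judged:
At the end, for the whole second after the job is handed in: V-block in the square pocket (within 20 mm of its centre), step block in the long one (16 mm), jack in the round well (15 mm), collar around the peg (12 mm): each within 3 mm of seated height, upright within 0.08 rad, let go and at rest; both offcuts within 20 mm of where they lay (horizontal distance between vblock_centre and insert_square below 0.02 m and z of vblock_centre in the frame of insert_square between 0.023 and 0.029 m and angle between each of vblock_centre, stepblock_centre, jack_centre, collar_centre's own z axis and vertical below 0.08 rad and linear speed of each of vblock, stepblock, jack, collar below 0.02 m/s and horizontal distance between stepblock_centre and insert_long below 0.016 m and z of stepblock_centre in the frame of insert_long between 0.026 and 0.032 m and horizontal distance between jack_centre and insert_round below 0.015 m and z of jack_centre in the frame of insert_round between 0.029 and 0.035 m and horizontal distance between collar_centre and insert_peg below 0.012 m and z of collar_centre in the frame of insert_peg between 0.021 and 0.027 m and distance of each of offcut_block_centre, offcut_tube_centre from where it was at the start of the episode below 0.02 m); the robot touches nothing.
It fails at once if a set-up piece is dropped: it falls freely faster than 0.8 m/s (from more than about 3 cm) ((linear speed of vblock above 0.8 m/s and contact force between vblock and the fingers below 0.02 N) or (linear speed of stepblock above 0.8 m/s and contact force between stepblock and the fingers below 0.02 N) or (linear speed of jack above 0.8 m/s and contact force between jack and the fingers below 0.02 N) or (linear speed of collar above 0.8 m/s and contact force between collar and the fingers below 0.02 N)).
It fails at once if an offcut is moved more than 2 cm (distance of any of offcut_block_centre, offcut_tube_centre from where it was at the start of the episode above 0.02 m).
It also fails if it takes over 106 s, if anything falls off the work surface, if the arm or the gripper's body presses on something with over 40 N, if the wrist force passes 120 N, or if a joint passes its speed limit or range.

### The arm

A 6-joint arm with a two-finger parallel gripper is mounted at the origin on the work surface. World frame = base frame: x ahead of the robot, y to its left, z up, the work surface at z = 0. Lengths are in m, angles in rad, forces in N, time in s.
With the tool pointing down it reaches from about 0.35 to 0.875 m from the base axis. Payload 4.2 kg.
Tool frame: the origin (TCP) lies at the very end of the fingers, on their centre line; the grasp point (between the pads) lies 19 mm behind it; z points along the fingers, y is the line along which they close (so a half turn about z gives the same grasp; the last joint's range is limited). The gripper opens to 85 mm and grips with 20 to 120 N. Pads are 22 mm wide; open, the fingers measure 114 mm over their backs; the gripper's body (76 mm by 85 mm) begins 54 mm behind the grasp point. The pads swing forward as they close: fully open they stand 13 mm farther back than shut.
Start: joints at [-1.005, 0.385, 0.008, 0, -1.194, -0.259], TCP at [0.189, -0.596, 0.231] pointing down, gripper open.
Joint ranges: [-3.14, 3.14], [-1.21, 2.06], [-1.07, 1.41], [-3.16, 2.05], [-2.99, -0.16], [-3.1, 3.1]. Speed limits (rad/s): [2.79, 2.79, 3.14, 3.14, 3.14, 3.14].

### API

Orientations are given as a rotation vector (axis times angle).
In Python, from rig import bot, eyes gives the robot as it stands.
- The arm moves only by the shell command python3 -m pendant 'ROWS' [FORCE]. ROWS is JSON, a list that holds one entry, the list of rows, each a list of 7 numbers: the shift along the tool's x, y, z in cm, then the turn, a rotation vector about the tool's x, y, z in degrees, then the opening, from 0 (shut) to 1 (fully open). In form: [[[dx, dy, dz, rx, ry, rz, grip], ...]]. A call has 1 to 5 rows; each row shifts and turns the commanded pose from where the row before left it, along the tool's axes as they then stand; what a row does not reach is not made up. A row lasts 1/8 s, in which the tool goes at most 62.5 mm and 10.7 degrees, less where a joint would pass 70% of its speed; a pose out of reach is approached as far as the arm can. A call with a gripper value outside its range is refused whole. The fingers move at their own pace and stop on an object; FORCE is the grip in N (left out, the last holds). Time passes only in rows, so rows that do not move let the fingers close. It gives the time, the measured TCP pose, the force, the opening and the grip force at its end, in the units of the state.
- bot.sense(): the state, without advancing time (a new reading comes with each control period).
- eyes.grab_frame(name): name is "side" or "top" or "wrist"; returns a dict with "pixels" (420x560x3 uint8, red, green, blue), "range_z" (420x560 float32, m along the optical axis (not along the pixel's ray), 0 where there is no reading), "intrinsics" (3x3 intrinsics, pixels), "R" (3x3) and "t" (3): a world point X has camera coordinates R X + t; the wrist camera has in their place "hand_eye" (4x4, takes a point from camera to tool coordinates, whose origin is the TCP and whose axes are the flange's). Camera axes: x right, y down, z forward; pixel columns grow to the right and rows downward; lengths in m; the calibration is good to about 2 mm. The wrist camera is an equidistant fisheye: a pixel r from the principal point sees the ray r / f radians off the axis. A picture is of the moment at which its call begins: read the wrist's pose just before it.
- bot.sign_off(): hands the job in; it is judged then, once.
The state is a dict: "time": time; "q": joint angles; "qd": joint speeds; "joint_torque": joint torques, N m; "ee_pos": TCP position; "ee_rot": TCP orientation; "wrist_force": force on the tool from outside, world axes, zero at the start; "torque": the same for the moment, N m; "gripper_width": finger opening in m; "grasp_force": force on a finger pad.
Only numpy, scipy, OpenCV 4.12 (cv2) and the standard library are available. Lean on these libraries where they do the work, as an engineer would, in place of code of your own. Each camera call takes 0.05 s, during which the arm holds its last target. There are 200 camera calls.

## Working session

There is one attempt and no reset: what is moved stays moved. The work goes in short steps, Python scripts to look and compute and a shell command to move; the robot and the scene stay as the last step left them, time stands still between calls to the robot, and variables do not carry over. Pictures are saved under pics/ and viewed, at most 14 in all, crops included, and the job is handed in when it is done.

```bash
ls; mkdir -p pics; python3 - <<'E'
from rig import bot, eyes
import cv2,numpy as np
s=bot.sense();print({k:np.round(v,3) for k,v in s.items()})
for n in("top","side"):
    f=eyes.grab_frame(n);cv2.imwrite(f"pics/{n}0.png",f["pixels"][:,:,::-1]);np.savez(f"pics/{n}0.npz",**f)
    print(n,f["intrinsics"],np.round(f["R"],3),f["t"])
E
```

```text
pics
{'time': np.float64(0.0), 'q': array([-1.005e+00,  3.860e-01,  7.000e-03, -1.000e-03, -1.194e+00,
       -2.590e-01]), 'qd': array([-0.   , -0.002,  0.   ,  0.002,  0.001,  0.   ]), 'joint_torque': array([ 0.0000e+00, -3.9229e+01,  1.8839e+01,  4.1860e+00, -5.0000e-03,
       -0.0000e+00]), 'ee_pos': array([ 0.189, -0.595,  0.23 ]), 'ee_rot': array([ 4.800e-01, -3.104e+00, -3.000e-03]), 'wrist_force': array([ 0.387, -0.901, -0.925]), 'torque': array([ 0.037, -0.037, -0.037]), 'grasp_force': np.float64(0.0), 'gripper_width': np.float64(0.085)}
top [[516.88751149   0.         282.15581889]
 [  0.         516.88751149 215.13364575]
 [  0.           0.           1.        ]] [[-0.093 -0.996 -0.004]
 [-0.975  0.092 -0.2  ]
 [ 0.2   -0.015 -0.98 ]] [0.0613883  0.53351104 1.00701741]
side [[465.83250794   0.         283.91638083]
 [  0.         465.83250794 205.69233746]
 [  0.           0.           1.        ]] [[-0.746 -0.666 -0.017]
 [-0.349  0.412 -0.842]
 [ 0.567 -0.622 -0.54 ]] [0.42135578 0.22899832 0.56502433]
```

View pics/top0.png

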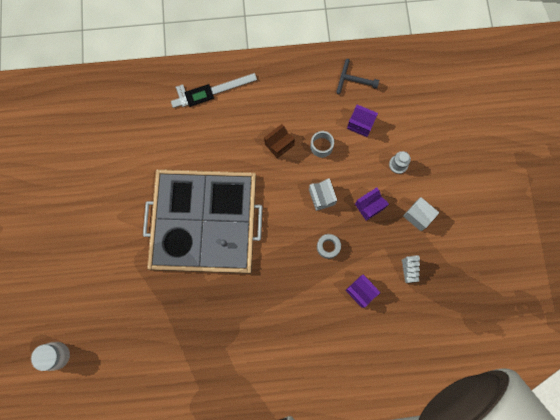

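View pics/side0.png

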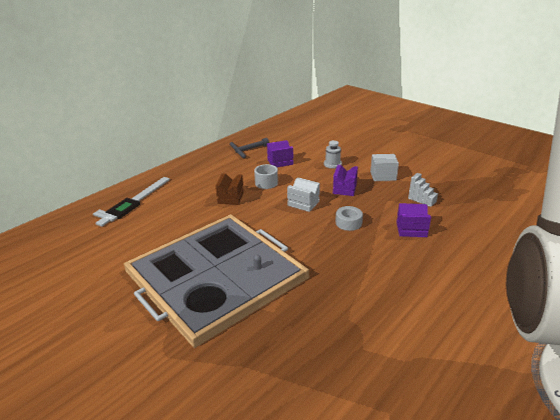

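The top view shows the V-block at (322,194), the collar at (329,246), the jack at (400,162) and the step block at (412,270). The offcut block is at (421,214) and the tube at (322,144). The tray is centred at (204,222), with the long pocket at (181,197), square at (227,198), round at (177,242) and peg at (222,243). The side view agrees.

```bash
cat > h.py <<'E'
import numpy as np, cv2
from scipy.spatial.transform import Rotation as Rn
def cloud(f):
    K=f["intrinsics"];z=f["range_z"];v,u=np.mgrid[:z.shape[0],:z.shape[1]]
    P=np.stack([(u-K[0,2])/K[0,0]*z,(v-K[1,2])/K[1,1]*z,z],-1)
    W=(P-f["t"])@f["R"]; W[z==0]=np.nan
    return W
def ray(f,u,v,h):
    K=f["intrinsics"];d=f["R"].T@np.array([(u-K[0,2])/K[0,0],(v-K[1,2])/K[1,1],1]);c=-f["R"].T@f["t"]
    return c+d*(h-c[2])/d[2]
def rect(p):
    c,s,a=cv2.minAreaRect((p[:,:2]*1000).astype(np.float32)); return np.round(c,1),np.round(s,1),round(a,1)
E
python3 - <<'E'
from h import *
f=dict(np.load("pics/top0.npz"));W=cloud(f)
print("bench z",np.nanmedian(W[280:330,200:300,2]))
hi=((W[...,2]>0.012)).astype(np.uint8)
n,l,st,_=cv2.connectedComponentsWithStats(hi)
for nm,(u,v),h in [("v",(315,190),.044),("col",(329,238),.024),("jack",(402,158),.056),("step",(412,270),0.05),("ob",(421,214),.044),("ot",(322,134),.034),("pur1",(371,204),.044),("pur2",(362,120),.044),("pur3",(362,291),.044),("brown",(279,141),.044),("tray",(204,210),.018)]:
    i=l[v,u]
    if i==0: 
        w=l[v-8:v+9,u-8:u+9];w=w[w>0]; i=np.bincount(w).argmax() if w.size else 0
    p=W[l==i] if i else W[v-3:v+3,u-3:u+3].reshape(-1,3)
    zt=np.percentile(p[:,2],97); t=p[abs(p[:,2]-zt)<.005] if nm!="tray" else p
    print(nm,i,len(p),"ztop",round(zt,4),"top",*rect(t),"all",*rect(p))
for nm,uv in dict(long=(181,197),square=(227,198),round=(177,242)).items(): print(nm,ray(f,*uv,.018).round(3))
print("pegtop",ray(f,222,243,.042).round(3))
E
```

```text
bench z 0.0002669115377873103
v 28 570 ztop 0.0468 top [579.  -79.2] [49.6 44.1] 12.5 all [578.9 -79.1] [50.8 44.8] 12.0
col 121 317 ztop 0.0279 top [468.3 -80.5] [46.1 46.8] 83.9 all [468.6 -81. ] [48.2 48.3] 66.5
jack 26 270 ztop 0.0587 top [ 636.8 -254.7] [19.8 21.4] 68.3 all [ 635.8 -254. ] [33.4 33.3] 89.9
step 152 378 ztop 0.0526 top [ 420.  -244.6] [16.3 25.3] 3.8 all [ 403.8 -245.1] [50.3 26. ] 1.5
ob 74 622 ztop 0.0481 top [ 517.  -280.5] [49.9 44.6] 43.3 all [ 517.2 -280.6] [50.4 45.3] 41.2
ot 25 253 ztop 0.0361 top [693.3 -90.8] [45.5 50.6] 84.2 all [693.1 -90.5] [49.7 48.5] 5.0
pur1 45 579 ztop 0.0468 top [ 548.9 -179.6] [44.  50.1] 27.3 all [ 548.7 -179.8] [44.6 51.1] 26.7
pur2 23 564 ztop 0.0466 top [ 736.3 -183.1] [49.3 46.8] 59.8 all [ 736.8 -183.2] [49.9 47.5] 60.2
pur3 153 596 ztop 0.0475 top [ 369.  -137.8] [48.9 43.8] 38.4 all [ 368.8 -138.3] [50.4 44.6] 37.1
brown 24 580 ztop 0.0461 top [707.4   1.5] [44.7 50.8] 33.3 all [707.3   1.6] [46.5 51.1] 33.4
tray 27 7873 ztop 0.0218 top [550.1 180. ] [248.9 216.9] 82.6 all [550.1 180. ] [248.9 216.9] 82.6
long [0.604 0.223 0.018]
square [0.593 0.125 0.018]
round [0.508 0.236 0.018]
pegtop [0.493 0.139 0.042]
```

```bash
cat >> h.py <<'E'
def plan(x,y,z,a):
    """a: world angle (deg) of the closing line; prints tool-frame shift (cm) from now, then turn needed afterwards (deg)"""
    from rig import bot
    s=bot.sense();R=Rn.from_rotvec(s["ee_rot"]).as_matrix();p=s["ee_pos"]
    d=R.T@(np.array([x,y,z])-p)*100
    cur=np.degrees(np.arctan2(R[1,1],R[0,1])); w=(a-cur+90)%180-90
    c,n=np.cos(np.radians(cur+w)),np.sin(np.radians(cur+w))
    Y=np.array([c,n,0]);Z=np.array([0,0,-1.]);T=np.stack([np.cross(Y,Z),Y,Z],1)
    print("t",round(float(s["time"]),2),"pos",p.round(4),"yaw",cur.round(1),"shift cm",d.round(2),"turn",np.degrees(Rn.from_matrix(R.T@T).as_rotvec()).round(1),"q6",s["q"][5].round(2),"w",s["gripper_width"].round(4),"gf",s["grasp_force"].round(1),"F",s["wrist_force"].round(1))
E
python3 -c "
from h import *
plan(.407,-.245,.12,92)"
```

```text
Traceback (most recent call last):
  File "h.py", line 21, in plan
    print("t",round(float(s["time"]),2),"pos",p.round(4),"yaw",cur.round(1),"shift cm",d.round(2),"turn",np.degrees(Rn.from_matrix(R.T@T).as_rotvec()).round(1),"q6",s["q"][5].round(2),"w",s["gripper_width"].round(4),"gf",s["grasp_force"].round(1),"F",s["wrist_force"].round(1))
                                                                                                                                                                                            ^^^^^^^^^^^^^^^^^^^^^^^^
AttributeError: 'float' object has no attribute 'round'
```

```bash
sed -i 's/"q6",s\["q"\].*$/"q6,w,gf",np.round([s["q"][5],s["gripper_width"],s["grasp_force"]],3),"F",np.round(s["wrist_force"],1))/' h.py
python3 -c "
from h import *
plan(.407,-.245,.12,92)"
```

```text
t 0.1 pos [ 0.1886 -0.5953  0.2303] yaw 107.6 shift cm [-31.39  26.78  11.08] turn [ 0.1 -0.  15.6] q6,w,gf [-0.259  0.086  0.   ] F [0.6 0.5 0. ]
```

```bash
python3 -m pendant '[[[-3.9,3.35,0.5,0,0,0,1],[-3.9,3.35,0.5,0,0,0,1],[-3.9,3.35,1.5,0,0,0,1],[-3.9,3.35,1.5,0,0,0,1],[-3.9,3.35,1.5,0,0,0,1]]]' 40; python3 -m pendant '[[[-3.9,3.35,1.5,0,0,0,1],[-3.9,3.35,1.5,0,0,0,1],[-4,3.35,1.5,0,0,0,1],[0,0,0,0,0,7.8,1],[0,0,0,0,0,7.8,1]]]'; python3 -c "
from h import *
plan(.407,-.245,.012,92)
from rig import eyes
f=eyes.grab_frame('wrist');cv2.imwrite('pics/w1.png',f['pixels'][:,:,::-1]);print(f['intrinsics'],f['hand_eye'].round(3))"
```

```text
time: 0.72
ee_pos: [0.3246, -0.3756, 0.1757]
ee_rot: [0.48, -3.105, -0.0]
wrist_force: [1.1, 0.2, -0.0]
gripper_width: 0.0854
grasp_force: 0.0
time: 1.35
ee_pos: [0.4063, -0.2448, 0.1308]
ee_rot: [0.05, -3.14, -0.001]
wrist_force: [0.3, -0.1, -1.0]
gripper_width: 0.0853
grasp_force: 0.0
t 1.35 pos [ 0.4063 -0.2448  0.1308] yaw 91.8 shift cm [-0.08 -0.03 11.88] turn [ 0.  -0.1 -0.2] q6,w,gf [-1.34   0.085  0.   ] F [ 0.3 -0.1 -1. ]
[[325.1922621    0.         279.65184513]
 [  0.         325.1922621  208.07380389]
 [  0.           0.           1.        ]] [[-0.001 -0.948 -0.319  0.081]
 [ 1.    -0.001  0.     0.001]
 [-0.001 -0.319  0.948 -0.142]
 [ 0.     0.     0.     1.   ]]
```

View pics/w1.png

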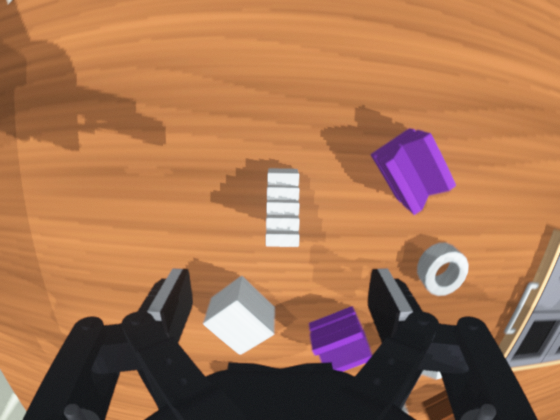

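The wrist view shows the step block at (283,208), centred between the fingers at about 280, with its steps square to the tool. Next I descend and grip.

```bash
python3 -m pendant '[[[0,0,5,0,0,0,1],[0,0,4,0,0,0,1],[0,0,2,0,0,0,1],[0,0,0.75,0,0,0,1],[0,0,0,0,0,0,0.1]]]' 60;  python3 -m pendant '[[[0,0,0,0,0,0,0.1],[0,0,0,0,0,0,0.1],[0,0,0,0,0,0,0.1],[0,0,0,0,0,0,0.1],[0,0,0,0,0,0,0.1]]]'; python3 -c "
from h import *
plan(.6056,.2227,.1,82.6)"
```

```text
time: 2.02
ee_pos: [0.4063, -0.2459, 0.0138]
ee_rot: [0.055, -3.141, -0.0]
wrist_force: [0.6, -0.5, 0.4]
gripper_width: 0.0698
grasp_force: 0.0
time: 2.65
ee_pos: [0.4069, -0.2458, 0.0148]
ee_rot: [-0.055, 3.139, -0.001]
wrist_force: [-1.4, 2.6, 6.4]
gripper_width: 0.0239
grasp_force: 60.1
t 2.65 pos [ 0.4069 -0.2458  0.0148] yaw 92.0 shift cm [-21.51  46.12  -8.51] turn [-0.   0.1  9.4] q6,w,gf [-1.3350e+00  2.4000e-02  6.0147e+01] F [-1.4  2.6  6.4]
```

```bash
python3 -m pendant '[[[0,0,-2,0,0,0,0.1],[0,0,-4,0,0,0,0.1],[-1,2.1,-2.5,0,0,0,0.1],[-2,4,0,0,0,0,0.1],[-2.6,5.5,0,0,0,0,0.1]]]';  python3 -m pendant '[[[-2.6,5.5,0,0,0,0,0.1],[-2.6,5.5,0,0,0,0,0.1],[-2.6,5.5,0,0,0,0,0.1],[-2.6,5.5,0,0,0,0,0.1],[-2.6,5.5,0,0,0,0,0.1]]]';  python3 -m pendant '[[[-2,4,0,0,0,0,0.1],[-1.2,3,0,0,0,0,0.1],[0,0,0,0,0,4.7,0.1],[0,0,0,0,0,4.7,0.1],[0,0,0,0,0,0,0.1]]]'; python3 -c "
from h import *
plan(.6086,.2223,.025,82.6)
from rig import eyes
f=eyes.grab_frame('wrist');cv2.imwrite('pics/w2.png',f['pixels'][:,:,::-1])"
```

```text
time: 3.28
ee_pos: [0.4578, -0.1273, 0.0989]
ee_rot: [-0.05, 3.141, 0.001]
wrist_force: [1.7, -0.4, -3.9]
gripper_width: 0.0234
grasp_force: 59.5
time: 3.9
ee_pos: [0.5783, 0.1531, 0.098]
ee_rot: [0.054, -3.139, 0.001]
wrist_force: [1.5, -0.6, -3.2]
gripper_width: 0.0237
grasp_force: 59.5
time: 4.53
ee_pos: [0.6073, 0.2222, 0.0977]
ee_rot: [-0.202, -3.133, 0.001]
wrist_force: [0.4, -0.1, -2.3]
gripper_width: 0.0239
grasp_force: 59.5
t 4.53 pos [0.6073 0.2222 0.0977] yaw 82.6 shift cm [-0.14  0.03  7.27] turn [-0.1 -0.1  0. ] q6,w,gf [-2.2990e+00  2.4000e-02  5.9508e+01] F [ 0.4 -0.1 -2.3]
```

View pics/w2.png

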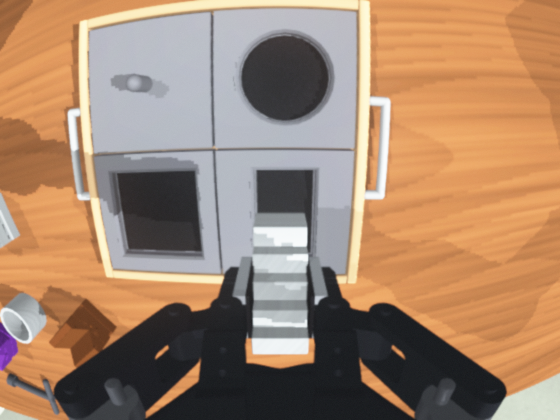

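The wrist view shows the long pocket below, at columns 256–316 against the block's 253–307, so the block is about 3 mm off sideways. I'll lower with a small correction.

```bash
python3 -m pendant '[[[0,0.2,2.5,0,0,0,0.1],[0,0,2,0,0,0,0.1],[0,0,1.5,0,0,0,0.1],[0,0,0.7,0,0,0,0.1],[0,0,0.35,0,0,0,0.1]]]';  python3 -m pendant '[[[0,0,0.2,0,0,0,0.1],[0,0,0,0,0,0,0.1]]]'; python3 -c "
from h import *
plan(.6086,.2223,.0245,82.6)"
```

```text
time: 5.2
ee_pos: [0.6087, 0.2245, 0.0283]
ee_rot: [0.203, 3.135, 0.0]
wrist_force: [0.0, -0.1, -2.7]
gripper_width: 0.0239
grasp_force: 59.6
time: 5.45
ee_pos: [0.6087, 0.2246, 0.0268]
ee_rot: [0.203, 3.134, 0.001]
wrist_force: [-0.2, -0.1, -3.6]
gripper_width: 0.0234
grasp_force: 59.6
t 5.45 pos [0.6087 0.2246 0.0268] yaw 82.6 shift cm [-0.02 -0.23  0.23] turn [ 0.  0. -0.] q6,w,gf [-2.3030e+00  2.3000e-02  5.9631e+01] F [-0.2 -0.1 -3.6]
```

```bash
python3 -m pendant '[[[0,0,0.1,0,0,0,0.1],[0,0,0.1,0,0,0,0.1],[0,0,0,0,0,0,0.1]]]';  python3 -m pendant '[[[0,0,0.05,0,0,0,0.1],[0,0,0,0,0,0,0.4],[0,0,0,0,0,0,0.6],[0,0,0,0,0,0,0.6]]]'; python3 -c "
from h import *
plan(.6086,.2223,.0245,82.6)"
```

```text
time: 5.82
ee_pos: [0.6086, 0.2246, 0.0249]
ee_rot: [0.203, 3.134, 0.0]
wrist_force: [-1.3, 0.6, 0.3]
gripper_width: 0.0241
grasp_force: 59.9
time: 6.32
ee_pos: [0.6086, 0.2245, 0.0237]
ee_rot: [0.203, 3.135, 0.0]
wrist_force: [-0.3, -0.1, -0.3]
gripper_width: 0.0515
grasp_force: 0.0
t 6.33 pos [0.6086 0.2245 0.0237] yaw 82.6 shift cm [-0.03 -0.22 -0.08] turn [ 0.  0. -0.] q6,w,gf [-2.303  0.051  0.   ] F [-0.3 -0.1 -0.3]
```

```bash
python3 -m pendant '[[[0,0,-3,0,0,0,0.65],[0,0,-4,0,0,0,0.8],[0,0,-2.5,0,0,-6.7,1],[0,0,0,0,0,-6.7,1],[0,0,0,0,0,-6.7,1]]]'; python3 -c "
from h import *
plan(.579,-.079,.12,102.5)"
```

```text
time: 6.95
ee_pos: [0.6086, 0.2246, 0.1193]
ee_rot: [-0.353, 3.121, 0.001]
wrist_force: [0.1, -0.3, 0.1]
gripper_width: 0.0853
grasp_force: 0.0
t 6.95 pos [0.6086 0.2246 0.1193] yaw 102.9 shift cm [  9.66 -28.93  -0.09] turn [0.  0.1 0.4] q6,w,gf [-1.948  0.085  0.   ] F [ 0.1 -0.3  0.1]
```

```bash
python3 -m pendant '[[[1.7,-5.1,0,0,0,0,1],[1.7,-5.1,0,0,0,0,1],[1.7,-5.1,0,0,0,0,1],[1.7,-5.1,0,0,0,0,1],[1.7,-5.1,0,0,0,0,1]]]';python3 -m pendant '[[[1.2,-3.4,0,0,0,0,1],[0,0,0,0,0,0,1]]]'; python3 -c "
from h import *
plan(.579,-.079,.0155,102.5)
from rig import eyes
f=eyes.grab_frame('wrist');g=eyes.grab_frame('top');cv2.imwrite('pics/w3.png',np.hstack([cv2.resize(f['pixels'],(400,300)),cv2.resize(g['pixels'][110:310,110:480],(400,300))])[:,:,::-1])"
```

```text
time: 7.58
ee_pos: [0.5813, -0.0446, 0.119]
ee_rot: [-0.347, 3.122, -0.0]
wrist_force: [0.9, -1.0, -0.4]
gripper_width: 0.0852
grasp_force: 0.0
time: 7.82
ee_pos: [0.5767, -0.0811, 0.1187]
ee_rot: [0.341, -3.123, 0.0]
wrist_force: [-0.5, 0.3, -0.4]
gripper_width: 0.0852
grasp_force: 0.0
t 7.83 pos [ 0.5767 -0.0811  0.1187] yaw 102.5 shift cm [-0.27  0.15 10.32] turn [-0. -0. -0.] q6,w,gf [-1.492  0.085  0.   ] F [-0.5  0.3 -0.4]
```

View pics/w3.png

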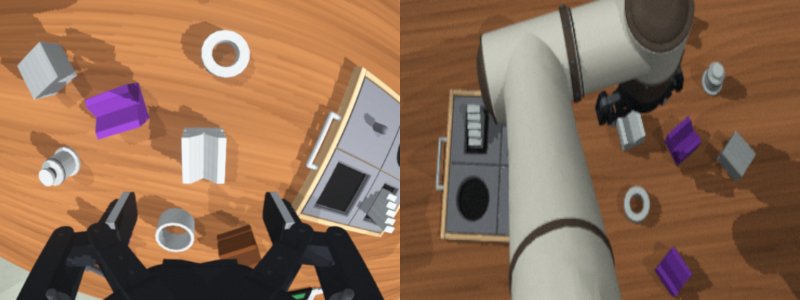

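The wrist view shows the V-block at half-scale (203,157), with its groove along the tool's x and centred between the fingers. The top view shows the step block sitting in the long pocket. I descend and grip.

```bash
python3 -m pendant '[[[-0.25,0.15,4.5,0,0,0,1],[0,0,3.5,0,0,0,1],[0,0,1.7,0,0,0,1],[0,0,0.6,0,0,0,1],[0,0,0,0,0,0,0.3]]]' 70;  python3 -m pendant '[[[0,0,0,0,0,0,0.3],[0,0,0,0,0,0,0.3],[0,0,0,0,0,0,0.3],[0,0,0,0,0,0,0.3]]]'; python3 -c "
from h import *
plan(.5928,.1245,.1,97)"
```

```text
time: 8.55
ee_pos: [0.5801, -0.0764, 0.0164]
ee_rot: [-0.348, 3.121, -0.0]
wrist_force: [-0.2, -0.4, 0.2]
gripper_width: 0.0694
grasp_force: 0.0
time: 9.05
ee_pos: [0.5805, -0.0767, 0.0174]
ee_rot: [-0.347, 3.119, -0.0]
wrist_force: [-0.4, 0.8, 6.5]
gripper_width: 0.0426
grasp_force: 74.1
t 9.05 pos [ 0.5805 -0.0767  0.0174] yaw 102.7 shift cm [-5.64 19.35 -8.25] turn [-0.   0.2  5.7] q6,w,gf [-1.4950e+00  4.3000e-02  7.4128e+01] F [-0.4  0.8  6.5]
```

```bash
python3 -m pendant '[[[0,0,-2,0,0,0,0.3],[0,0,-4,0,0,0,0.3],[-0.6,2.35,-2.2,0,0,0,0.3],[-1.5,5,0,0,0,0,0.3],[-1.5,5,0,0,0,0,0.3]]]';  python3 -m pendant '[[[-1.5,5,0,0,0,0,0.3],[-0.5,2,0,0,0,0,0.3],[0,0,0,0,0,6.7,0.3],[0,0,0,0,0,6.7,0.3],[0,0,0,0,0,6.7,0.3]]]';  python3 -c "
from h import *
plan(.5928,.1245,.026,82.6)
from rig import eyes
f=eyes.grab_frame('wrist');cv2.imwrite('pics/w4.png',f['pixels'][:,:,::-1])"
```

```text
time: 9.68
ee_pos: [0.5859, 0.0523, 0.0968]
ee_rot: [0.343, -3.12, -0.001]
wrist_force: [1.1, 0.0, -5.7]
gripper_width: 0.0427
grasp_force: 73.0
time: 10.3
ee_pos: [0.5901, 0.1234, 0.0964]
ee_rot: [-0.211, -3.131, 0.002]
wrist_force: [0.8, -0.3, -5.9]
gripper_width: 0.0427
grasp_force: 73.0
t 10.3 pos [0.5901 0.1234 0.0964] yaw 82.3 shift cm [-0.28  0.15  7.04] turn [-0.1 -0.2 -0.3] q6,w,gf [-2.1790e+00  4.3000e-02  7.2999e+01] F [ 0.8 -0.3 -5.9]
```

View pics/w4.png

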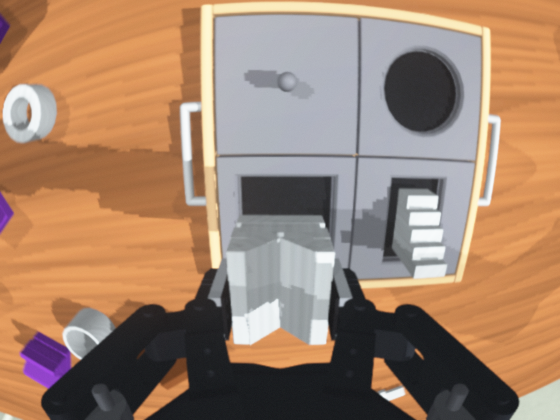

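The square pocket spans columns 241–333, centred at 287, and the block is centred at 281. I shift about +4 mm in y and lower.

```bash
python3 -m pendant '[[[-0.3,0.4,2.5,0,0,0,0.3],[0,0,2,0,0,0,0.3],[0,0,1.4,0,0,0,0.3],[0,0,0.5,0,0,0,0.3],[0,0,0.25,0,0,0,0.3]]]';  python3 -m pendant '[[[0,0,0.1,0,0,0,0.3],[0,0,0.1,0,0,0,0.3],[0,0,0,0,0,0,0.3]]]'; python3 -c "
from h import *
plan(.5928,.1285,.026,82.6)"
```

```text
time: 10.98
ee_pos: [0.5952, 0.1278, 0.0314]
ee_rot: [0.203, 3.135, 0.0]
wrist_force: [-0.1, -0.2, -5.3]
gripper_width: 0.0429
grasp_force: 73.1
time: 11.35
ee_pos: [0.5951, 0.128, 0.0296]
ee_rot: [0.203, 3.135, 0.0]
wrist_force: [1.2, 0.5, -6.2]
gripper_width: 0.043
grasp_force: 73.1
t 11.35 pos [0.5951 0.128  0.0296] yaw 82.6 shift cm [0.23 0.02 0.36] turn [ 0.  0. -0.] q6,w,gf [-2.1780e+00  4.3000e-02  7.3056e+01] F [ 1.2  0.5 -6.2]
```

```bash
python3 -m pendant '[[[0,0,0.15,0,0,0,0.3],[0,0,0.1,0,0,0,0.3],[0,0,0.05,0,0,0,0.3],[0,0,0,0,0,0,0.3]]]'; python3 -c "
from h import *
plan(.5928,.1285,.026,82.6)"
```

```text
time: 11.85
ee_pos: [0.5951, 0.1279, 0.0274]
ee_rot: [0.203, 3.135, 0.0]
wrist_force: [-4.5, 0.3, 5.6]
gripper_width: 0.0431
grasp_force: 74.2
t 11.85 pos [0.5951 0.1279 0.0274] yaw 82.6 shift cm [0.23 0.03 0.14] turn [ 0.  0. -0.] q6,w,gf [-2.1780e+00  4.3000e-02  7.4202e+01] F [-4.5  0.3  5.6]
```

```bash
python3 -m pendant '[[[0,0,0,0,0,0,0.6],[0,0,0,0,0,0,0.75],[0,0,-0.5,0,0,0,0.75],[0,0,-4,0,0,0,0.75],[0,0,-5,0,0,0,1]]]'; python3 -c "
from h import *
plan(.636,-.254,.13,82.6)
from rig import eyes
f=eyes.grab_frame('wrist');cv2.imwrite('pics/w5.png',f['pixels'][:,:,::-1])"
```

```text
time: 12.48
ee_pos: [0.5946, 0.1276, 0.1215]
ee_rot: [-0.203, -3.133, 0.002]
wrist_force: [0.8, 0.5, 0.1]
gripper_width: 0.0798
grasp_force: 0.0
t 12.47 pos [0.5946 0.1276 0.1215] yaw 82.6 shift cm [ -9.04 -37.3   -0.81] turn [-0.1 -0.1 -0. ] q6,w,gf [-2.178  0.08   0.   ] F [0.8 0.5 0.1]
```

View pics/w5.png

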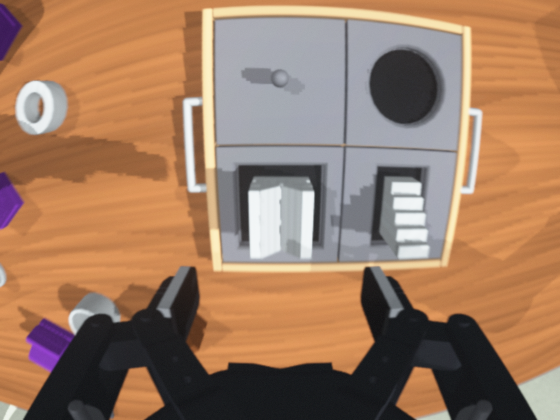

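The V-block and step block both sit level in their pockets. The peg is at column 280, in line with the tool. Next is the jack.

```bash
python3 -m pendant '[[[-1.3,-5.35,-0.2,0,0,0,1],[-1.3,-5.35,-0.2,0,0,0,1],[-1.3,-5.35,-0.2,0,0,0,1],[-1.3,-5.35,-0.2,0,0,0,1],[-1.3,-5.35,0,0,0,0,1]]]';  python3 -m pendant '[[[-1.3,-5.35,0,0,0,0,1],[-1.25,-5.2,0,0,0,0,1],[0,0,0,0,0,0,1]]]'; python3 -c "
from h import *
plan(.636,-.254,.0145,82.6)
from rig import eyes
f=eyes.grab_frame('wrist');cv2.imwrite('pics/w6.png',f['pixels'][:,:,::-1])"
```

```text
time: 13.15
ee_pos: [0.6254, -0.1476, 0.1299]
ee_rot: [0.203, 3.133, -0.0]
wrist_force: [0.6, 0.4, -0.1]
gripper_width: 0.0854
grasp_force: 0.0
time: 13.52
ee_pos: [0.6363, -0.2575, 0.1288]
ee_rot: [0.212, 3.134, -0.001]
wrist_force: [0.0, 0.6, 0.4]
gripper_width: 0.0855
grasp_force: 0.0
t 13.53 pos [ 0.6363 -0.2575  0.1288] yaw 82.3 shift cm [ 0.09  0.35 11.43] turn [-0.   0.  -0.3] q6,w,gf [-1.556  0.086  0.   ] F [0.  0.6 0.4]
```

View pics/w6.png

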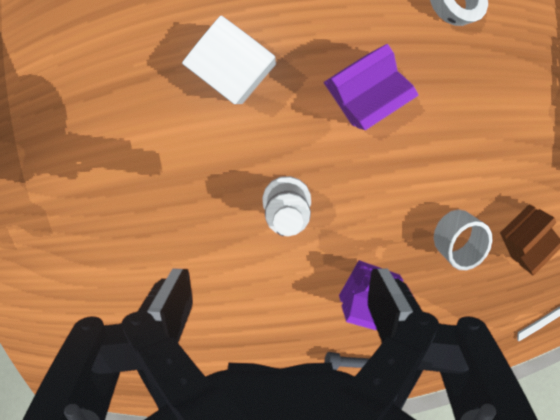

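The jack is at (288,205), about 4 mm towards +y, which matches the plan. The purple block is clear of the right finger's path. I descend and grip.

```bash
python3 -m pendant '[[[0.05,0.4,4.5,0,0,0,1],[0,0,4,0,0,0,1],[0,0,2.2,0,0,0,1],[0,0,0.75,0,0,0,1],[0,0,0,0,0,0,0.2]]]' 60;  python3 -m pendant '[[[0,0,0,0,0,0,0.2],[0,0,0,0,0,0,0.2],[0,0,0,0,0,0,0.2],[0,0,0,0,0,0,0.2],[0,0,0,0,0,0,0.2]]]'; python3 -m pendant '[[[0,0,-2,0,0,0,0.2],[0,0,-4,0,0,0,0.2],[0,0,-4,0,0,0,0.2]]]'; python3 -c "
from h import *
plan(.508,.2385,.11,82.6)"
```

```text
time: 14.2
ee_pos: [0.637, -0.2488, 0.0152]
ee_rot: [0.201, 3.135, -0.0]
wrist_force: [-0.2, -0.2, 0.2]
gripper_width: 0.0699
grasp_force: 0.0
time: 14.82
ee_pos: [0.6377, -0.2501, 0.0168]
ee_rot: [0.202, 3.132, -0.001]
wrist_force: [-0.3, -0.2, 6.4]
gripper_width: 0.0323
grasp_force: 60.2
time: 15.2
ee_pos: [0.6357, -0.2494, 0.1155]
ee_rot: [-0.204, -3.133, -0.001]
wrist_force: [1.0, -0.3, -2.8]
gripper_width: 0.0325
grasp_force: 59.9
t 15.2 pos [ 0.6357 -0.2494  0.1155] yaw 82.6 shift cm [18.98 46.72  0.62] turn [ 0.  -0.1 -0. ] q6,w,gf [-1.5620e+00  3.2000e-02  5.9901e+01] F [ 1.  -0.3 -2.8]
```

```bash
python3 -m pendant '[[[1,2.5,0,0,0,0,0.2],[2,4.95,0,0,0,0,0.2],[2,4.95,0,0,0,0,0.2],[2,4.95,0,0,0,0,0.2],[2,4.95,0,0,0,0,0.2]]]';  python3 -m pendant '[[[2,4.95,0,0,0,0,0.2],[2,4.95,0,0,0,0,0.2],[2,4.95,0,0,0,0,0.2],[2,4.95,0,0,0,0,0.2],[1.5,3,0,0,0,0,0.2]]]';python3 -m pendant '[[[0.5,1.6,0.5,0,0,0,0.2],[0,0,0,0,0,0,0.2]]]'; python3 -c "
from h import *
plan(.508,.2385,.027,82.6)
from rig import eyes
f=eyes.grab_frame('wrist');cv2.imwrite('pics/w7.png',f['pixels'][:,:,::-1])"
```

```text
time: 15.82
ee_pos: [0.575, -0.0153, 0.1151]
ee_rot: [-0.204, -3.134, -0.001]
wrist_force: [0.7, -0.2, -3.2]
gripper_width: 0.0324
grasp_force: 60.1
time: 16.45
ee_pos: [0.5102, 0.2236, 0.1152]
ee_rot: [-0.201, -3.135, -0.001]
wrist_force: [0.1, -0.8, -3.6]
gripper_width: 0.0321
grasp_force: 60.2
time: 16.7
ee_pos: [0.5079, 0.2383, 0.1093]
ee_rot: [-0.202, -3.134, 0.001]
wrist_force: [0.6, -1.0, -3.7]
gripper_width: 0.0322
grasp_force: 60.2
t 16.7 pos [0.5079 0.2383 0.1093] yaw 82.6 shift cm [-0.02  0.03  8.23] turn [-0.1 -0.1  0. ] q6,w,gf [-2.4260e+00  3.2000e-02  6.0205e+01] F [ 0.6 -1.  -3.7]
```

View pics/w7.png

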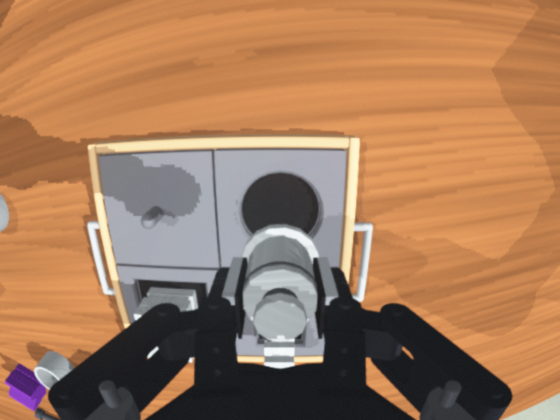

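The well is centred at about (280,208). Cast to the insert's top plane, that puts it within 3 mm of the tool axis, so I lower.

```bash
python3 -m pendant '[[[0.15,0,3,0,0,0,0.2],[0,0,2.5,0,0,0,0.2],[0,0,1.6,0,0,0,0.2],[0,0,0.6,0,0,0,0.2],[0,0,0.2,0,0,0,0.2]]]';  python3 -m pendant '[[[0,0,0.1,0,0,0,0.2],[0,0,0.1,0,0,0,0.2],[0,0,0,0,0,0,0.2]]]'; python3 -c "
from h import *
plan(.508,.2385,.026,82.6)"
```

```text
time: 17.38
ee_pos: [0.5075, 0.238, 0.031]
ee_rot: [0.204, 3.134, 0.0]
wrist_force: [0.2, -0.5, -2.5]
gripper_width: 0.0322
grasp_force: 60.2
time: 17.75
ee_pos: [0.5071, 0.2384, 0.0292]
ee_rot: [0.203, 3.135, 0.001]
wrist_force: [0.0, -0.0, -3.4]
gripper_width: 0.032
grasp_force: 60.2
t 17.75 pos [0.5071 0.2384 0.0292] yaw 82.6 shift cm [-0.09  0.03  0.32] turn [ 0.  0. -0.] q6,w,gf [-2.4290e+00  3.2000e-02  6.0232e+01] F [ 0.  -0.  -3.4]
```

```bash
python3 -m pendant '[[[0,0,0.15,0,0,0,0.2],[0,0,0.1,0,0,0,0.2],[0,0,0,0,0,0,0.2]]]'; python3 -c "
from h import *
plan(.508,.2385,.026,82.6)"
```

```text
time: 18.12
ee_pos: [0.507, 0.2383, 0.0268]
ee_rot: [0.203, 3.135, 0.0]
wrist_force: [-1.9, 0.1, 2.3]
gripper_width: 0.0325
grasp_force: 60.7
t 18.12 pos [0.507  0.2383 0.0268] yaw 82.6 shift cm [-0.09  0.03  0.08] turn [ 0.  0. -0.] q6,w,gf [-2.4290e+00  3.3000e-02  6.0702e+01] F [-1.9  0.1  2.3]
```

```bash
python3 -m pendant '[[[0,0,0,0,0,0,0.5],[0,0,0,0,0,0,0.7],[0,0,-0.5,0,0,0,0.7],[0,0,-4,0,0,0,0.7],[0,0,-5,0,0,0,1]]]'; python3 -c "
from h import *
plan(.468,-.079,.12,82.6)"
```

```text
time: 18.75
ee_pos: [0.5065, 0.2377, 0.1217]
ee_rot: [-0.203, -3.133, 0.003]
wrist_force: [0.2, 0.3, 0.6]
gripper_width: 0.0762
grasp_force: 0.0
t 18.75 pos [0.5065 0.2377 0.1217] yaw 82.6 shift cm [ -0.27 -31.9    0.23] turn [-0.1 -0.1 -0. ] q6,w,gf [-2.429  0.076  0.   ] F [0.2 0.3 0.6]
```

```bash
python3 -m pendant '[[[0,-5.4,0,0,0,0,1],[0,-5.4,0,0,0,0,1],[0,-5.4,0,0,0,0,1],[0,-5.4,0,0,0,0,1],[0,-5.3,0,0,0,0,1]]]';  python3 -m pendant '[[[-0.25,-5,0,0,0,0,1],[0,0,0,0,0,0,1]]]'; python3 -c "
from h import *
plan(.468,-.079,.003,82.6)
from rig import eyes
f=eyes.grab_frame('wrist');cv2.imwrite('pics/w8.png',f['pixels'][:,:,::-1])"
```

```text
time: 19.38
ee_pos: [0.4721, -0.0302, 0.122]
ee_rot: [0.202, 3.134, 0.0]
wrist_force: [-0.4, -0.6, 0.3]
gripper_width: 0.0853
grasp_force: 0.0
time: 19.62
ee_pos: [0.4677, -0.0811, 0.1217]
ee_rot: [0.211, 3.134, -0.0]
wrist_force: [0.1, 0.2, 0.3]
gripper_width: 0.085
grasp_force: 0.0
t 19.62 pos [ 0.4677 -0.0811  0.1217] yaw 82.3 shift cm [ 0.    0.21 11.87] turn [ 0.   0.  -0.3] q6,w,gf [-1.877  0.085  0.   ] F [0.1 0.2 0.3]
```

View pics/w8.png

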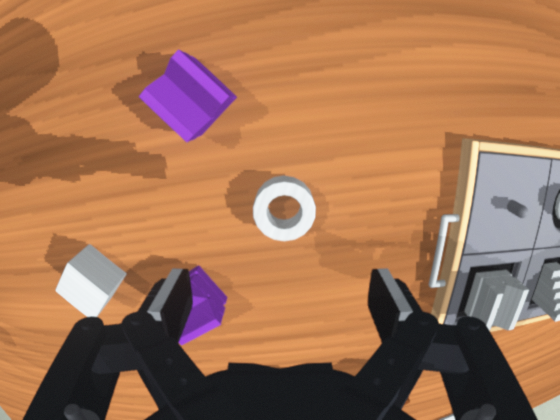

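The collar is at (284,209), about 3 mm towards +y and right in x, so I descend and grip.

```bash
python3 -m pendant '[[[0,0.25,5,0,0,0,1],[0,0,4,0,0,0,1],[0,0,2,0,0,0,1],[0,0,0.8,0,0,0,1],[0,0,0,0,0,0,0.4]]]' 60;  python3 -m pendant '[[[0,0,0,0,0,0,0.4],[0,0,0,0,0,0,0.4],[0,0,0,0,0,0,0.4],[0,0,0,0,0,0,0.4]]]'; python3 -m pendant '[[[0,0,-2,0,0,0,0.4],[0,0,-4,0,0,0,0.4],[0,0,-4,0,0,0,0.4]]]'; python3 -c "
from h import *
plan(.496,.140,.11,82.6)"
```

```text
time: 20.3
ee_pos: [0.4691, -0.0753, 0.0034]
ee_rot: [0.201, 3.135, -0.0]
wrist_force: [0.3, -0.1, 1.2]
gripper_width: 0.0699
grasp_force: 0.0
time: 20.8
ee_pos: [0.4696, -0.0758, 0.0048]
ee_rot: [0.202, 3.132, 0.001]
wrist_force: [-1.3, 0.9, 5.8]
gripper_width: 0.0474
grasp_force: 62.5
time: 21.18
ee_pos: [0.4679, -0.076, 0.1044]
ee_rot: [-0.204, -3.134, -0.0]
wrist_force: [0.6, 0.5, -3.1]
gripper_width: 0.0478
grasp_force: 62.7
t 21.18 pos [ 0.4679 -0.076   0.1044] yaw 82.5 shift cm [ 2.000e-02  2.178e+01 -5.500e-01] turn [ 0.  -0.  -0.1] q6,w,gf [-1.8830e+00  4.8000e-02  6.2729e+01] F [ 0.6  0.5 -3.1]
```

```bash
python3 -m pendant '[[[0,2.5,0,0,0,0,0.4],[0,5,0,0,0,0,0.4],[0,5,0,0,0,0,0.4],[0,5,0,0,0,0,0.4],[-0.1,3.3,0,0,0,0,0.4]]]';  python3 -m pendant '[[[0,1,0,0,0,0,0.4],[0,0,0,0,0,0,0.4]]]'; python3 -c "
from h import *
plan(.497,.1405,.024,82.6)
from rig import eyes
f=eyes.grab_frame('wrist');cv2.imwrite('pics/w9.png',f['pixels'][:,:,::-1])"
```

```text
time: 21.8
ee_pos: [0.4962, 0.1322, 0.1036]
ee_rot: [0.202, 3.135, 0.001]
wrist_force: [0.9, 0.7, -3.4]
gripper_width: 0.047
grasp_force: 62.9
time: 22.05
ee_pos: [0.4972, 0.14, 0.1032]
ee_rot: [-0.203, -3.134, 0.0]
wrist_force: [-0.8, -0.5, -1.9]
gripper_width: 0.0474
grasp_force: 62.9
t 22.05 pos [0.4972 0.14   0.1032] yaw 82.6 shift cm [0.02 0.05 7.92] turn [-0. -0. -0.] q6,w,gf [-2.2880e+00  4.7000e-02  6.2882e+01] F [-0.8 -0.5 -1.9]
```

View pics/w9.png

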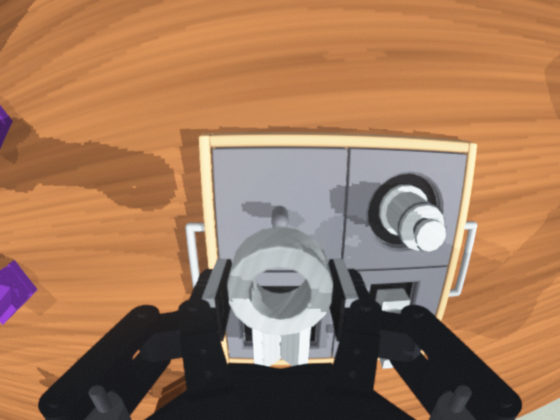

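The peg and collar are both centred at column 280, and the peg's base casts to within a few mm of the tool axis. The jack sits upright in its well at (408,205). I lower the collar.

```bash
python3 -m pendant '[[[0,0.05,3,0,0,0,0.4],[0,0,1.8,0,0,0,0.4],[0,0,1.5,0,0,0,0.4],[0,0,0.9,0,0,0,0.4],[0,0,0.2,0,0,0,0.4]]]';  python3 -m pendant '[[[0,0,0.1,0,0,0,0.4],[0,0,0.1,0,0,0,0.4],[0,0,0,0,0,0,0.4]]]'; python3 -c "
from h import *
plan(.497,.1405,.0225,82.6)"
```

```text
time: 22.72
ee_pos: [0.4978, 0.1401, 0.029]
ee_rot: [-0.204, -3.134, 0.001]
wrist_force: [0.4, 0.2, -1.7]
gripper_width: 0.0473
grasp_force: 62.9
time: 23.1
ee_pos: [0.498, 0.1407, 0.0276]
ee_rot: [0.203, 3.135, 0.001]
wrist_force: [1.2, 0.1, -3.2]
gripper_width: 0.0473
grasp_force: 62.9
t 23.1 pos [0.498  0.1407 0.0276] yaw 82.6 shift cm [ 0.09 -0.03  0.51] turn [ 0.  0. -0.] q6,w,gf [-2.2900e+00  4.7000e-02  6.2859e+01] F [ 1.2  0.1 -3.2]
```

```bash
python3 -m pendant '[[[0,0,0.2,0,0,0,0.4],[0,0,0.1,0,0,0,0.4],[0,0,0.1,0,0,0,0.4],[0,0,0,0,0,0,0.4]]]'; python3 -c "
from h import *
plan(.497,.1405,.0225,82.6)"
```

```text
time: 23.6
ee_pos: [0.4978, 0.1405, 0.0232]
ee_rot: [-0.203, -3.135, 0.0]
wrist_force: [0.4, 0.5, -2.6]
gripper_width: 0.0473
grasp_force: 62.9
t 23.6 pos [0.4978 0.1405 0.0232] yaw 82.6 shift cm [ 0.08 -0.01  0.07] turn [-0. -0. -0.] q6,w,gf [-2.2900e+00  4.7000e-02  6.2859e+01] F [ 0.4  0.5 -2.6]
```

```bash
python3 -m pendant '[[[0,0,0.1,0,0,0,0.4],[0,0,0.05,0,0,0,0.4],[0,0,0,0,0,0,0.4]]]'; python3 -c "
from h import *
plan(.497,.1405,.0225,82.6)"
```

```text
time: 23.98
ee_pos: [0.4979, 0.1406, 0.0228]
ee_rot: [0.203, 3.135, 0.0]
wrist_force: [-3.2, -0.8, 5.5]
gripper_width: 0.0473
grasp_force: 63.9
t 23.98 pos [0.4979 0.1406 0.0228] yaw 82.6 shift cm [ 0.09 -0.02  0.03] turn [ 0.  0. -0.] q6,w,gf [-2.2900e+00  4.7000e-02  6.3852e+01] F [-3.2 -0.8  5.5]
```

Contact at the expected height, so I release and retreat, then check from above.

```bash
python3 -m pendant '[[[0,0,0,0,0,0,0.65],[0,0,0,0,0,0,0.8],[0,0,-0.5,0,0,0,0.8],[0,0,-4,0,0,0,0.8],[0,0,-5,0,0,0,0.8]]]'; python3 -m pendant '[[[0,-5,-2,0,0,0,0.8],[0,-5,-2,0,0,0,0.8],[0,-5,0,0,0,0,0.8],[0,-5,0,0,0,0,0.8],[0,0,0,0,0,0,0.8]]]'; python3 - <<'E'
from h import *
from rig import eyes
f=eyes.grab_frame('top');g=eyes.grab_frame('side')
cv2.imwrite('pics/end.png',np.hstack([cv2.resize(f['pixels'][110:320,130:440],(400,300)),cv2.resize(g['pixels'][120:350,110:450],(400,300))])[:,:,::-1])
W=cloud(f)[160:275,145:260].reshape(-1,3);W=W[W[:,2]>.028]
for n,c in dict(sq=(.5928,.1275),lo=(.606,.2255),ro=(.5078,.2385),pe=(.497,.1405)).items():
    p=W[np.hypot(*(W[:,:2]-c).T)<.045]; print(n,len(p),p[:,2].max().round(4),rect(p))
E
```

```text
time: 24.6
ee_pos: [0.4972, 0.1401, 0.1172]
ee_rot: [-0.203, -3.133, 0.003]
wrist_force: [0.7, 0.2, 0.2]
gripper_width: 0.0686
grasp_force: 0.0
time: 25.22
ee_pos: [0.4711, -0.0603, 0.1571]
ee_rot: [0.211, 3.134, -0.0]
wrist_force: [0.0, 0.3, -0.1]
gripper_width: 0.0685
grasp_force: 0.0
sq 379 0.0594 (array([597.1, 125.1]), array([44.7, 44.8]), 82.0)
lo 341 0.0646 (array([605.3, 222.2]), array([26.7, 50.5]), 82.9)Traceback (most recent call last):
  File "<stdin>", line 7, in <module>
    return umr_maximum(a, axis, None, out, keepdims, initial, where)
ValueError: zero-size array to reduction operation maximum which has no identity
```

View pics/end.png

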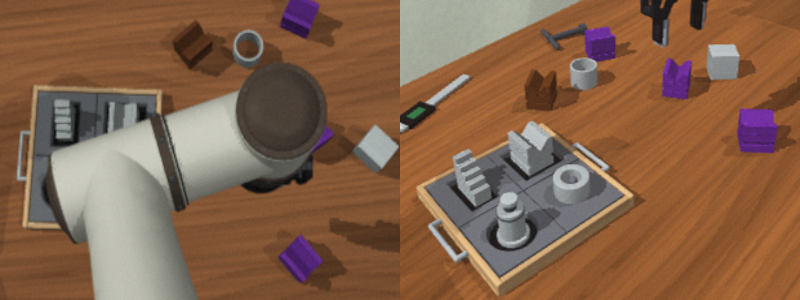

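The side view shows all four pieces upright and seated: V-block, step block, jack, and the collar around the peg. Both offcuts are where they lay, so I hand in.

```bash
python3 -c "
from rig import bot
print(bot.sign_off())"
```

```text
the job is handed in; nothing more can be done
None
```

I put the V-block, step block, screw jack and stop collar back in their inserts, upright and released, left both offcuts untouched, and handed the job in at about 25 s; no verdict came back from the judging.

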